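# Turn the loaded display tray and slide it home in its rails

## Task

The pull-out display tray with two tins in it stands on the counter with its price-strip front towards the rails, the wrong way round. Without lifting it, slide it round on the counter so that its tapered tail leads, then slide it into the empty pair of rails until its front is fully home against the rail ends, as on the tray next to it. Both tins must stay standing in the tray, and the neighbouring tray and the goods standing about must not be knocked or shifted.

Things in the scene. Friction and masses are not known exactly. Their poses are not given: they have to be found in the camera images.
- tray: Loose open white tray, 190 mm long, 0.18 to 0.29 kg plus two 0.12 kg tins. Origin: middle of its underside; +x runs along it to the tapered tail (x = +95 mm), -x to the price-strip front; z up. Floor 4 mm thick, 94 mm wide to x = +60 mm, then tapering to 76 mm at the tail. Dragged by its tail compartment over the counter, it swings about a point some 70 to 80 mm in front of its origin (-x side).
- tray_tail (a point): On the tray: middle of the tail's outer face, 4 mm above the underside. Tray walls are 4 mm thick and rise to 28 mm; side walls are 84 mm apart outside (66 mm at the tail), so the floor's edges stick out 5 mm each side as runners.
- tray_pocket (a point): On the tray: middle of the floor of its empty tail compartment (tray x = +66 mm, 4 mm above the underside), 49 mm long from the divider (4 mm thick, top at 20 mm) to the tail wall, inside width 76 mm at the divider and 58 mm at the tail. The tins stand on the divider's other side.
- tray_front (a point): On the tray: middle of the outer face of its front (tray x = -95 mm, 22 mm above the underside). The front is an upright plate 5 mm thick, 112 mm wide, top at 43 mm: too wide to enter the rails.
- tin_a: Flat tin standing loose in the tray between the front and the divider, 60 mm in diameter, 40 mm high. Origin: middle of its underside; z is its axis.
- tin_b: A second such tin, 60 mm in diameter, 40 mm high, standing in the tray beside tin_a. Origin: middle of its underside; z is its axis.
- open_rails: The empty pair of rails, fixed to the counter: aluminium C-rails 188 mm long, 12 mm high, webs 98 mm apart inside; lips at 9 to 12 mm height reach in over the tray's runners (89 mm apart, from 10 mm behind the mouth). No floor plate: the tray slides on the counter. Origin: on the counter in the middle of the mouth, level with the rails' front ends; +x points into the rails, z up.
- rails_home (a point): Where point tray_tail lies when the tray is fully home, the back of its front plate against the rails' front ends: on the middle line of the empty rails, 185 mm behind the mouth, 4 mm up. A fixed cross bar 22 mm high runs behind both pairs of rails, 192 mm behind the mouths.
- full_tray: The neighbouring tray, of the same shape and axes, with two tins fixed in it, fully home in the other pair of rails, whose middle line is 118 mm to the left or right of the empty pair's. Loose; its tins rise to 44 mm.
- crate: Small wooden crate of jars standing on the counter, 120 mm (its x) by 160 mm (its y), jars up to 70 mm high. Origin: middle of its underside. Loose, not to be shifted.
- jar: Glass jar, 68 mm in diameter, 75 mm high. Origin: middle of its underside. Loose, not to be shifted.
- oil_bottle: Tall oil bottle, 66 mm in diameter, 235 mm high. Origin: middle of its underside. Loose, not to be shifted.
- tin_stack: Two tins one on the other, one piece, 60 mm in diameter, 81 mm high. Origin: middle of its underside. Loose, not to be shifted.
Not all that is in view belongs to the job. What is shaped like the tray but green or purple is not meant.

How it is judged:
By the outcome, as a careful person would: the job done as asked, in the order asked, and still so for the second after the job is handed in, with the robot touching nothing.
It also fails if it takes over 64 s, if anything falls off the work surface, if the arm or the gripper's body presses on something with over 40 N, if the wrist force passes 120 N, or if a joint passes its speed limit or range.

## Robot

A 6-joint arm with a two-finger parallel gripper is mounted at the origin on the work surface. World frame = base frame: x ahead of the robot, y to its left, z up, the work surface at z = 0. Lengths are in m, angles in degrees, forces in N, time in s.
With the tool pointing down it reaches from about 0.35 to 0.8 m from the base axis. Payload 7.3 kg.
Tool frame: the origin (TCP) lies on the centre line of the jaws, within the pads' length; the fingertips stand 11 mm ahead of it and the grasp point (between the pads) lies 8 mm behind it; z points along the fingers, y is the line along which they close (so a half turn about z gives the same grasp; the last joint's range is limited). The gripper opens to 85 mm and grips with 20 to 120 N. Pads are 22 mm wide; open, the fingers measure 114 mm over their backs; the gripper's body (76 mm by 85 mm) begins 54 mm behind the grasp point. The pads swing forward as they close: fully open they stand 13 mm farther back than shut.
Start: joints at [-74.599, 19.595, 87.324, -0, 73.075, -8.365], TCP at [0.212, -0.48, 0.242] pointing down, gripper open.
Joint ranges: [-145.02, 145.02], [-44.19, 115.74], [2.07, 154.8], [-57.11, 237.11], [16.16, 152.29], [-177.93, 177.93]. Speed limits (degrees/s): [147.25, 147.25, 180, 180, 180, 180].

## Interface

Orientations are given as [roll, pitch, yaw] about the fixed x, y, z axes, in that order (R = Rz(yaw) Ry(pitch) Rx(roll)).
In Python, from cell import manip gives the robot as it stands.
- The arm moves only by the tool play_rows, never from a script. Its arguments are lists of equal length, an entry for each row: "slide": the shift along the tool's x, y, z in m, a list of three; "turn": the turn about the tool's z in degrees; "gripper": the gripper command: -1 is shut, 1 is fully open, values between are in proportion. In form: {"slide": [[x, y, z], ...], "turn": [turn, ...], "gripper": [gripper, ...]}. A call has 1 to 5 rows; each row is the pose to reach, as a shift and turn from the pose commanded when the call began, along the tool's axes at that moment; what a row does not reach only later rows make up. A row lasts 1/10 s, in which the tool goes at most 50 mm and 8.59 degrees, less where a joint would pass 70% of its speed; a pose out of reach is approached as far as the arm can. A call with a gripper value outside its range is refused whole. The fingers move at their own pace and stop on an object; the grip force is fixed at half the most. Time passes only in rows, so rows that repeat a pose let the fingers close. It gives the time, the measured TCP pose, the force, the opening and the grip force at its end, in the units of the state.
- manip.read_state(): the state, without advancing time (a new reading comes with each control period).
- manip.camera(name): name is "scene" or "top" or "wrist"; returns the picture (420x560x3 uint8, red, green, blue); there is no depth.
- manip.camera_info(name): a dict with "fx", "fy", "cx", "cy" (pixels), "world_from_camera" (4x4, takes a point from camera to world coordinates). Camera axes: x right, y up, looking along -z (the intrinsics and any distortion apply to the point x, -y, -z); pixel columns grow to the right and rows downward; lengths in m; the calibration is good to about 2 mm. A picture is of the moment at which its call begins: read the wrist's pose just before it. camera_info takes no time and is no camera call; for the wrist camera it gives the pose at the moment of the call.
- manip.job_done(): hands the job in; it is judged then, once.
The state is a dict: "time": time; "joint_pos": joint angles; "dq": joint speeds; "tau": joint torques, N m; "tool_pos": TCP position; "tool_rot": TCP orientation; "contact_force": force on the tool from outside, world axes, zero at the start; "moment": the same for the moment, N m; "gripper_width": finger opening in m; "finger_force": force on a finger pad.
Only numpy, scipy, OpenCV 4.12 (cv2) and the standard library are available. Lean on these libraries where they do the work, as an engineer would, in place of code of your own. Each camera call takes 0.05 s, during which the arm holds its last target. There are 200 camera calls.

## Working session

There is one attempt and no reset: what is moved stays moved. The work goes in short steps, Python scripts to look and compute and a tool call to move; the robot and the scene stay as the last step left them, time stands still between calls to the robot, and variables do not carry over. Pictures are saved under pics/ and viewed, at most 11 in all, crops included, and the job is handed in when it is done.

Besides the shell and the picture viewer there is one more tool, called after "Request:" as a command line: name --pt "numbers of a row" for each row, then --argument value for the rest. play_rows: Moves the arm, as the interface text tells. Its arguments: {"type":"object","properties":{"slide":{"type":"array","items":{"type":"array","items":{"type":"number"}}},"turn":{"type":"array","items":{"type":"number"}},"gripper":{"type":"array","items":{"type":"number"}}},"required":["slide","turn","gripper"]}

```bash
mkdir -p pics; ls
python3 - <<'E'
from cell import manip
import cv2,numpy as np
for n in("scene","top"):
    cv2.imwrite(f"pics/{n}0.png",manip.camera(n)[:,:,::-1])
    i=manip.camera_info(n);print(n,{k:(np.round(v,4).tolist()) for k,v in i.items() if k!='name'})
s=manip.read_state();print(s)
E
```

```text
pics
scene {'fx': 438.3061, 'fy': 438.3061, 'cx': 280.5862, 'cy': 215.657, 'world_from_camera': [[0.8085, -0.4518, 0.3772, 0.9653], [0.5885, 0.6301, -0.5067, -0.4913], [-0.0087, 0.6316, 0.7753, 0.8659], [0.0, 0.0, 0.0, 1.0]]}
top {'fx': 522.2617, 'fy': 522.2617, 'cx': 281.732, 'cy': 209.1185, 'world_from_camera': [[0.002, 0.9848, -0.1737, 0.362], [-1.0, 0.002, -0.0003, 0.0328], [0.0, 0.1737, 0.9848, 1.1698], [0.0, 0.0, 0.0, 1.0]]}
{'time': 0.1, 'joint_pos': array([-7.46006296e+01,  1.96324141e+01,  8.73715848e+01,  1.39187583e-03,
        7.30760384e+01, -8.36426500e+00]), 'dq': array([ 0.02323931, -0.06661938, -0.16934842, -0.03193559, -0.02602175,
        0.00817705]), 'tau': array([ 2.56646606e-03, -4.34447193e+01, -2.46490359e+01, -1.46156708e-04,
        4.72803775e-03,  6.45827959e-05]), 'tool_pos': array([ 0.21149793, -0.48013526,  0.24169678]), 'tool_rot': array([-1.79921008e+02, -1.29595590e-02,  2.37632203e+01]), 'contact_force': array([-0.17068105,  0.09991233,  0.62049737]), 'moment': array([ 0.01889801, -0.01178273, -0.02643202]), 'finger_force': 0.0, 'gripper_width': 0.08569103953786862}
```

View pics/top0.png

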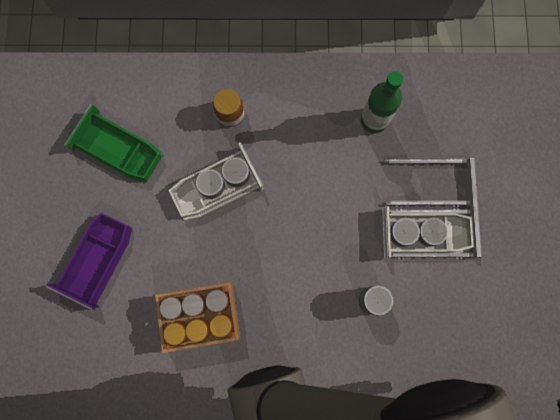

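View pics/scene0.png

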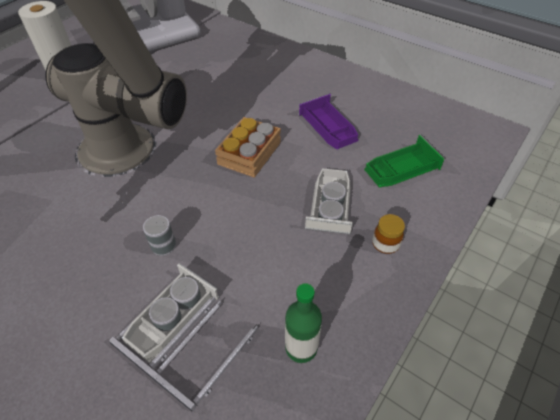

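Top view: two white trays. The one at (215,182) is loose and standing alone, with its front at (250,168) and its tail at (180,203), so it fits the job tray. The one at (430,232) is home in its rails, so it is the neighbour. The empty rails are above it, mouth at col 387, rows 161–205, with the bar at col 475. The green (115,145) and purple (92,260) trays are decoys. Jar (228,107), crate (198,317), bottle (378,120), stack (378,300). I'll enlarge the tray and rails.

```bash
cat > h.py <<'E'
import numpy as np
from cell import manip
def px(name,u,v,z,info=None):
    i=info or manip.camera_info(name);T=np.array(i["world_from_camera"])
    d=T[:3,:3]@np.array([(u-i["cx"])/i["fx"],-(v-i["cy"])/i["fy"],-1]);o=T[:3,3]
    return o+d*(z-o[2])/d[2]
E
python3 - <<'E'
import cv2,numpy as np
a=cv2.imread("pics/top0.png")
l=cv2.resize(a[140:225,160:270],None,fx=7,fy=7,interpolation=cv2.INTER_CUBIC)[:, :770]
r=cv2.resize(a[150:265,375:485],None,fx=5,fy=5,interpolation=cv2.INTER_CUBIC)
cv2.imwrite("pics/l.png",cv2.convertScaleAbs(l,alpha=1.3));cv2.imwrite("pics/r.png",cv2.convertScaleAbs(r,alpha=1.3))
E
```

```text
(no output)
```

View pics/l.png

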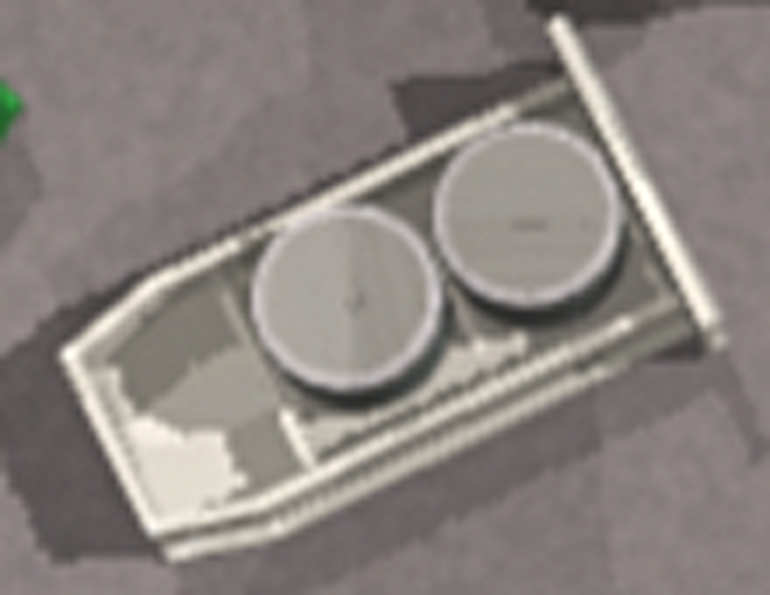

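View pics/r.png

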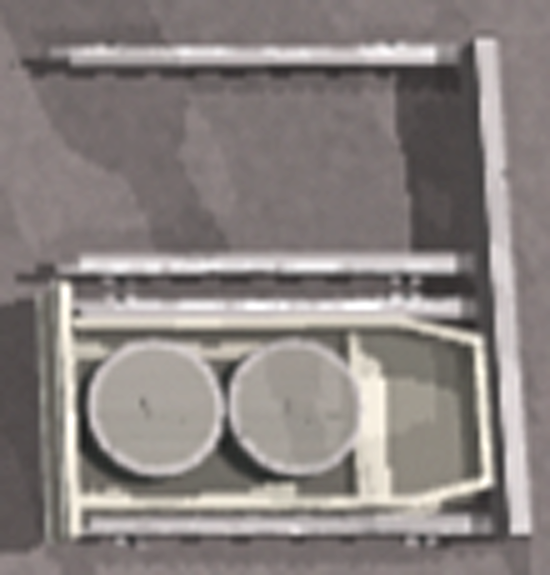

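Run:
```python
from h import *
L=lambda u,v,z:px("top",160+u/7,140+v/7,z)[:2]
R=lambda u,v,z:px("top",375+u/5,150+v/5,z)[:2]
t1,t2=L(65,352,.028),L(155,535,.028);f1,f2=L(563,18,.043),L(720,328,.043)
tm,fm=(t1+t2)/2,(f1+f2)/2
print("tail",t1,t2,np.linalg.norm(t1-t2),tm,"front",fm,np.linalg.norm(f1-f2),"len",np.linalg.norm(tm-fm))
d=tm-fm;print("yaw",np.degrees(np.arctan2(d[1],d[0])),"tailnormal",np.degrees(np.arctan2(*(t2-t1)[::-1])), "front", np.degrees(np.arctan2(*(f2-f1)[::-1])))
ua,ub=R(75,57,.012),R(435,53,.012);la,lb=R(85,265,.012),R(445,263,.012)
print("rails",ua,ub,la,lb)
print("bar",R(485,40,.022),R(520,530,.022), "neigh plate top outer/inner",R(60,283,.043),R(70,283,.043),R(68,535,.043),R(80,535,.043), "tail",R(482,338,.028),R(491,488,.028))
print("dark start",R(25,62,0),R(18,275,0),"R end upper/lower", )
for n,u,v,z in(("jar",228,103,.075),("crate",198,290,.06),("bottle",376,128,0),("crateTR",237,285,.05)):print(n,px("top",u,v,z))
```

```text
tail [0.6056272  0.28445784] [0.54652272 0.25365252] 0.06665063290683777 [0.57607496 0.26905518] front [0.66130314 0.1004535 ] 0.11359880569206564 len 0.18891895058504402
yaw 116.81660686423265 tailnormal -152.4714213836919 front -153.2611931929946
rails [ 0.67760053 -0.21436447] [ 0.6798237  -0.37921997] [ 0.58074733 -0.21558232] [ 0.58199364 -0.37806211]
bar [ 0.68322071 -0.39872533] [ 0.46075074 -0.40046933] neigh plate top outer/inner [ 0.56683398 -0.19768986] [ 0.56684283 -0.20207551] [ 0.45639517 -0.19749394] [ 0.45640559 -0.20266854] tail [ 0.5451879  -0.38678563] [ 0.47861372 -0.38666366]
dark start [ 0.67843987 -0.19373442] [ 0.57831763 -0.18747403] R end upper/lower
jar [0.79278624 0.15223116 0.075     ]
crate [0.38489389 0.20865491 0.06      ]
bottle [ 0.76142781 -0.18692647  0.        ]
crateTR [0.39575817 0.12776108 0.05      ]
```

Request:
play_rows --pt "0.038 -0.032 0" --pt "0.076 -0.065 0" --pt "0.114 -0.097 0" --pt "0.152 -0.129 0" --pt "0.19 -0.161 0" --turn '[0, 0, 0, 0, 0]' --gripper '[-0.2, -0.2, -0.2, -0.2, -0.2]'

```text
time: 0.6
tool_pos: [0.3209, -0.2546, 0.2421]
tool_rot: [-180.0, -0.0, 23.7]
contact_force: [1.1, -0.0, 0.1]
gripper_width: 0.0344
finger_force: 0.0
```

Request:
play_rows --pt "0.038 -0.032 0" --pt "0.076 -0.065 0" --pt "0.114 -0.097 0" --pt "0.152 -0.129 0" --pt "0.19 -0.161 0" --turn '[0, 0, 0, 0, 0]' --gripper '[-0.2, -0.2, -0.2, -0.2, -0.2]'

```text
time: 1.1
tool_pos: [0.4299, -0.0306, 0.2422]
tool_rot: [180.0, 0.0, 23.8]
contact_force: [1.4, -1.9, 0.4]
gripper_width: 0.0339
finger_force: 0.0
```

Request:
play_rows --pt "0.038 -0.032 0" --pt "0.076 -0.065 0" --pt "0.114 -0.097 0" --pt "0.152 -0.129 0" --pt "0.19 -0.161 0" --turn '[0, 0, 0, 0, 0]' --gripper '[-0.2, -0.2, -0.2, -0.2, -0.2]'

```text
time: 1.6
tool_pos: [0.5389, 0.1934, 0.2419]
tool_rot: [180.0, 0.0, 23.8]
contact_force: [0.8, -0.9, -0.3]
gripper_width: 0.0339
finger_force: 0.0
```

Request:
play_rows --pt "0.02 -0.016 0.03" --pt "0.04 -0.032 0.06" --pt "0.055 -0.046 0.09" --pt "0.0646 -0.0524 0.12" --pt "0.0646 -0.0524 0.12" --turn '[-1, -2, -3, -3, -3]' --gripper '[-0.2, -0.2, -0.2, -0.2, -0.2]'

```text
time: 2.1
tool_pos: [0.5741, 0.2656, 0.1169]
tool_rot: [-179.9, 0.5, 26.8]
contact_force: [-0.9, -0.7, -0.2]
gripper_width: 0.0338
finger_force: 0.0
```

Run:
```python
from h import *
import cv2,json
s=manip.read_state();i=manip.camera_info("wrist");im=manip.camera("wrist")
cv2.imwrite("pics/w1.png",im[:,:,::-1]);json.dump({k:np.array(v).tolist() for k,v in i.items()},open("w1.json","w"))
print(s["tool_pos"],s["tool_rot"],np.round(i["world_from_camera"],3).tolist())
```

```text
[0.57410493 0.26558866 0.11685908] [-179.9106621     0.53722768   26.84891322] [[0.452, 0.856, 0.25, 0.637], [-0.892, 0.434, 0.125, 0.298], [-0.001, -0.28, 0.96, 0.248], [0.0, 0.0, 0.0, 1.0]]
```

View pics/w1.png

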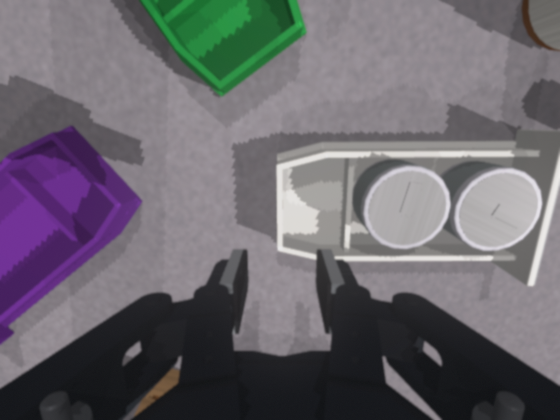

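The wrist view shows the tail wall between (279,165) and (281,249), lined up with the open fingers (cols 240 and 322). The side-wall tops run along rows 155 and 258.

```bash
cat >> h.py <<'E'
def to(x,y,z,yaw):
    s=manip.read_state();p=s["tool_pos"];a=np.radians(s["tool_rot"][2]);d=np.array([x,y])-p[:2]
    t=(s["tool_rot"][2]-yaw+180)%360-180
    print("pose",np.round(p,4),np.round(s["tool_rot"],1),"slide",np.round([d@[np.cos(a),np.sin(a)],d@[np.sin(a),-np.cos(a)],p[2]-z],4),"turn",round(t,1))
E
python3 - <<'E'
from h import *
import json
i=json.load(open("w1.json"));w=lambda u,v,z:px("",u,v,z,i)[:2]
a,b=w(279,165,.028),w(281,249,.028);m=(a+b)/2
f1,f2=w(350,154,.028),w(510,154,.028)
g1,g2=w(330,258,.028),w(510,258,.028)
an=lambda d:np.degrees(np.arctan2(d[1],d[0]))
print(a,b,np.linalg.norm(a-b),m,"yaws",an(f1-f2),an(g1-g2),an(b-a)-90)
c=m;to(c[0],c[1],.021,27)
E
```

```text
[0.60904778 0.28595888] [0.55196687 0.25547937] 0.06470882026849303 [0.58050733 0.27071912] yaws 116.88100756220743 116.91194362654889 -241.89910418179005
pose [0.5752 0.2652 0.1197] [-180.     0.3   26.8] slide [ 0.0073 -0.0026  0.0987] turn -0.2
```

Request:
play_rows --pt "0.005 -0.002 0.03" --pt "0.005 -0.002 0.06" --pt "0.005 -0.002 0.085" --pt "0.005 -0.002 0.098" --pt "0.005 -0.002 0.098" --turn '[0, 0, 0, 0, 0]' --gripper '[-0.2, -0.2, -0.2, -0.2, -0.2]'

```text
time: 2.65
tool_pos: [0.5798, 0.2686, 0.024]
tool_rot: [-180.0, 0.1, 26.7]
contact_force: [-0.0, -0.1, 0.9]
gripper_width: 0.0341
finger_force: 0.0
```

Request:
play_rows --pt "0 0 0" --pt "0 0 0" --pt "0 0 0" --pt "0 0 0" --pt "0 0 0" --turn '[0, 0, 0, 0, 0]' --gripper '[-0.5, -0.8, -1, -1, -1]'

```text
time: 3.15
tool_pos: [0.5813, 0.2698, 0.0264]
tool_rot: [180.0, -0.2, 26.8]
contact_force: [-1.4, -0.2, 6.2]
gripper_width: 0.002
finger_force: 60.7
```

Request:
play_rows --pt "-0.0059 0.0001 -0.004" --pt "-0.0146 0.0006 -0.004" --pt "-0.0292 0.0026 -0.004" --pt "-0.0435 0.0057 -0.004" --pt "-0.0575 0.0101 -0.004" --turn '[-2, -5, -10, -15, -20]' --gripper '[-1, -1, -1, -1, -1]'

```text
time: 3.65
tool_pos: [0.533, 0.234, 0.0286]
tool_rot: [180.0, -0.0, 47.0]
contact_force: [-0.3, -1.2, -2.4]
gripper_width: 0.0018
finger_force: 59.5
```

Run:
```python
from h import *
import cv2
im=manip.camera("top")[:,:,::-1]
cv2.imwrite("pics/t2.png",cv2.resize(im[60:330,140:440],None,fx=2,fy=2))
s=manip.read_state();print(s["tool_pos"],s["tool_rot"],s["contact_force"],s["moment"],s["gripper_width"])
```

```text
[0.53117493 0.23254147 0.02829074] [-1.79958295e+02  1.47807115e-01  4.72107788e+01] [-1.82314634 -0.69982304 -1.97512947] [0.1941201  0.16049105 0.14140463] 0.0023017946587507235
```

View pics/t2.png

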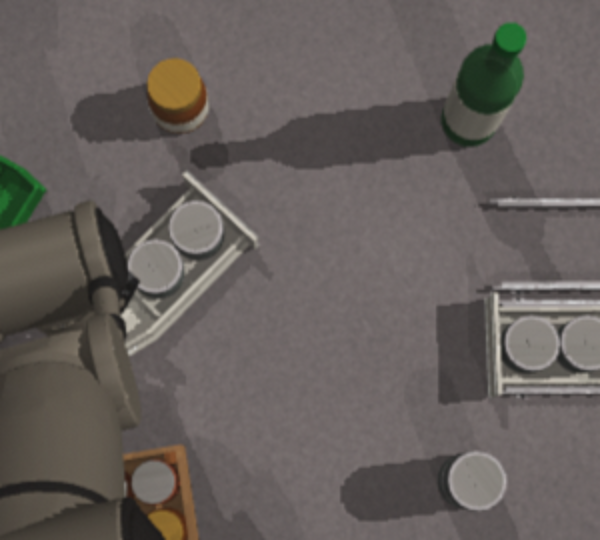

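The tray follows the grip rigidly: front plate at (222,208) in the crop, tins at (155,265) and (196,228). I'll lower 3 mm so there is no lift, then carry on.

Request:
play_rows --pt "-0.0146 0.0006 0.003" --pt "-0.0292 0.0026 0.003" --pt "-0.0435 0.0057 0.003" --pt "-0.0575 0.0101 0.003" --pt "-0.071 0.0157 0.003" --turn '[-5, -10, -15, -20, -25]' --gripper '[-1, -1, -1, -1, -1]'

```text
time: 4.2
tool_pos: [0.4973, 0.1723, 0.0264]
tool_rot: [179.8, -0.1, 71.9]
contact_force: [1.1, 2.8, 1.1]
gripper_width: 0.0023
finger_force: 59.9
```

Request:
play_rows --pt "-0.0146 0.0006 0" --pt "-0.0292 0.0026 0" --pt "-0.0435 0.0057 0" --pt "-0.0575 0.0101 0" --pt "-0.071 0.0157 0" --turn '[-5, -10, -15, -20, -25]' --gripper '[-1, -1, -1, -1, -1]'

```text
time: 4.7
tool_pos: [0.4899, 0.0998, 0.0264]
tool_rot: [179.8, -0.0, 96.9]
contact_force: [-0.6, 3.8, 2.0]
gripper_width: 0.002
finger_force: 60.2
```

Request:
play_rows --pt "-0.0146 0.0006 0" --pt "-0.0292 0.0026 0" --pt "-0.0435 0.0057 0" --pt "-0.0575 0.0101 0" --pt "-0.071 0.0157 0" --turn '[-5, -10, -15, -20, -25]' --gripper '[-1, -1, -1, -1, -1]'

```text
time: 5.2
tool_pos: [0.5128, 0.0316, 0.0264]
tool_rot: [180.0, -0.1, 121.9]
contact_force: [-3.8, 6.6, 7.2]
gripper_width: 0.0016
finger_force: 60.8
```

Request:
play_rows --pt "-0.0146 0.0006 0" --pt "-0.0292 0.0026 0" --pt "-0.0435 0.0057 0" --pt "-0.0575 0.0101 0" --pt "-0.071 0.0157 0" --turn '[-5, -10, -15, -20, -25]' --gripper '[-1, -1, -1, -1, -1]'

```text
time: 5.7
tool_pos: [0.5622, -0.0202, 0.0264]
tool_rot: [-179.9, -0.2, 146.9]
contact_force: [-9.1, 7.0, 10.1]
gripper_width: 0.002
finger_force: 61.3
```

Request:
play_rows --pt "-0.0146 0.0006 0" --pt "-0.0292 0.0026 0" --pt "-0.0435 0.0057 0" --pt "-0.0575 0.0101 0" --pt "-0.071 0.0157 0" --turn '[-5, -10, -15, -20, -25]' --gripper '[-1, -1, -1, -1, -1]'

```text
time: 6.2
tool_pos: [0.6305, -0.0467, 0.0264]
tool_rot: [-180.0, -0.2, 171.9]
contact_force: [-8.9, 1.4, 7.4]
gripper_width: 0.0022
finger_force: 61.0
```

Run:
```python
from h import *
import cv2
im=manip.camera("top")[:,:,::-1]
cv2.imwrite("pics/t3.png",cv2.resize(im[100:280,220:500],None,fx=2.8,fy=2.8,interpolation=cv2.INTER_CUBIC))
to(.630,-.06,.0264,180)
```

```text
pose [ 0.6334 -0.0473  0.0265] [-180.     0.   172.2] slide [ 0.0016 -0.013   0.0001] turn -7.8
```

View pics/t3.png

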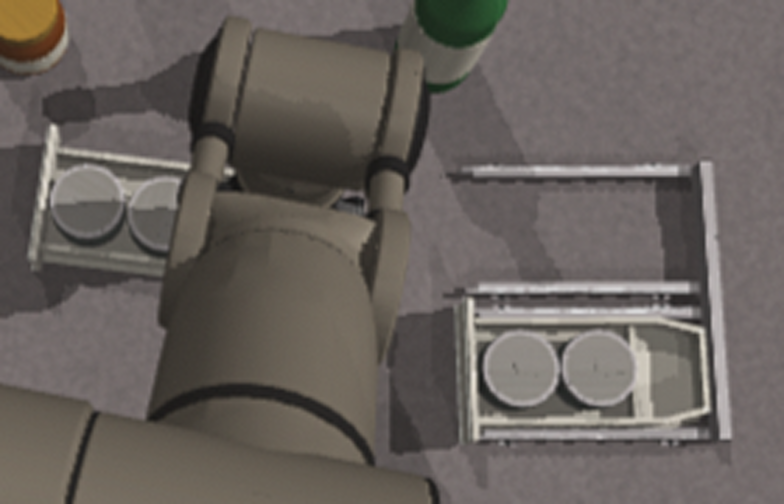

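Run:
```python
from h import *
C=lambda u,v,z:px("top",220+u/2.8,100+v/2.8,z)[:2]
a,b=C(52,127,.043),C(37,266,.043);d=b-a
print("plate",a,b,np.linalg.norm(d),"tray yaw",np.degrees(np.arctan2(d[1],d[0])),(a+b)/2)
e,f=C(60,150,.028),C(230,172,.028);print("side yaw",np.degrees(np.arctan2(*(f-e)[::-1])))
g,h=C(50,257,.028),C(165,272,.028);print("side2 yaw",np.degrees(np.arctan2(*(h-g)[::-1])))
for z in(.2,.25,.3,.35):print(z,C(245,20,z),C(420,60,z),C(420,120,z))
print(manip.read_state()["joint_pos"], "bottle", C(440,20,.2))
print("bottle base", px("scene",302,350,0), px("top",396,78,.235))
```

```text
plate [0.70554096 0.13006525] [0.59210534 0.14000203] 0.11387000970367507 tray yaw 174.99375835106795 [0.64882315 0.13503364]
side yaw -97.49846916833279
side2 yaw -97.45855316007516
0.2 [ 0.73539097 -0.0168342 ] [ 0.70644163 -0.13809557] [ 0.66318686 -0.13691239]
0.25 [ 0.71613833 -0.01427613] [ 0.68868148 -0.12928584] [ 0.64765672 -0.12816366]
0.3 [ 0.69688569 -0.01171807] [ 0.67092133 -0.12047611] [ 0.63212658 -0.11941493]
0.35 [ 0.67763304 -0.00916   ] [ 0.65316118 -0.11166638] [ 0.61659644 -0.1106662 ]
[-1.11712671e+01  4.36999029e+01  8.21193875e+01 -2.68617654e-02
  5.41391476e+01 -9.33538527e+01] bottle [ 0.73566676 -0.15284401]
bottle base [ 0.78741349 -0.18547918  0.        ] [ 0.78054651 -0.18374221  0.235     ]
```

Request:
play_rows --pt "-0.002 -0.012 0" --pt "-0.005 -0.034 0" --pt "-0.008 -0.056 0" --pt "-0.011 -0.078 0" --pt "-0.0122 -0.089 0" --turn '[-1, -3, -5, -7, -8]' --gripper '[-1, -1, -1, -1, -1]'

```text
time: 6.75
tool_pos: [0.6318, -0.1377, 0.0264]
tool_rot: [180.0, 0.1, 179.6]
contact_force: [1.2, 4.9, 3.5]
gripper_width: 0.002
finger_force: 60.3
```

Run:
```python
from h import *
import cv2,json
to(.630,-.14,.0264,180)
i=manip.camera_info("wrist");im=manip.camera("wrist")
cv2.imwrite("pics/w2.png",im[:,:,::-1]);json.dump({k:np.array(v).tolist() for k,v in i.items()},open("w2.json","w"))
```

```text
pose [ 0.6318 -0.1377  0.0264] [1.800e+02 1.000e-01 1.796e+02] slide [ 0.0018 -0.0024  0.    ] turn -0.4
```

View pics/w2.png

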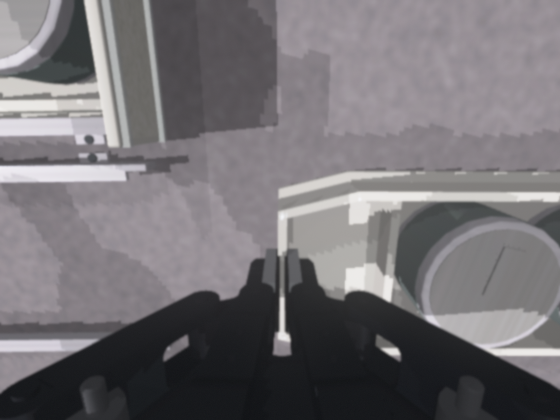

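Wrist view: tail wall (280,215)–(282,337), tray side-wall tops at rows 197 and 352, near rail rows 167–181, far rail rows 339–352, rail ends near cols 130–187. The tin is standing.

Run:
```python
from h import *
import json
i=json.load(open("w2.json"));w=lambda u,v,z:px("",u,v,z,i)[:2]
for n,a in dict(tailT=(280,215,.028),tailB=(282,338,.028),sideT1=(375,196,.028),sideT2=(540,197,.028),sideB=(540,353,.028),sideB2=(400,351,.028),
 nr_out=(60,167,.012),nr_in=(60,181,.012),nr_in0=(5,182,.012),nr_in2=(120,180,.012),fr_in=(60,339,.012),fr_out=(60,353,.012),fr_in2=(5,340,.012),lipend=(127,174,.012),webend=(187,160,0),webend2=(187,160,.009),neighplate_back=(104,147,.043)).items():print(n,w(*a))
```

```text
tailT [ 0.60186136 -0.13761348]
tailB [ 0.66573665 -0.13708308]
sideT1 [ 0.59351663 -0.09638961]
sideT2 [ 0.59438768 -0.02476097]
sideB [ 0.67549521 -0.00663257]
sideB2 [ 0.67383796 -0.07758638]
nr_out [ 0.58229032 -0.24175707]
nr_in [ 0.58899175 -0.24311653]
nr_in0 [ 0.58932066 -0.26960377]
nr_in2 [ 0.58867753 -0.21427543]
fr_in [ 0.67824159 -0.26122178]
fr_out [ 0.68759508 -0.26311923]
fr_in2 [ 0.67870687 -0.29211119]
lipend [ 0.58580857 -0.21050777]
webend [ 0.58069963 -0.18497295]
webend2 [ 0.57968955 -0.18222979]
neighplate_back [ 0.57096224 -0.20187989]
```

Request:
play_rows --pt "0 -0.005 0" --pt "0 -0.015 0" --pt "0 -0.025 0" --pt "0 -0.035 0" --pt "0 -0.045 0" --turn '[-0.5, -1, -1.4, -1.4, -1.4]' --gripper '[-1, -1, -1, -1, -1]'

```text
time: 7.3
tool_pos: [0.6315, -0.1799, 0.0264]
tool_rot: [179.9, 0.1, -178.9]
contact_force: [0.2, 7.2, 6.2]
gripper_width: 0.0021
finger_force: 60.7
```

Request:
play_rows --pt "0 -0.01 0" --pt "0 -0.02 0" --pt "0 -0.03 0" --pt "0 -0.04 0" --pt "0 -0.05 0" --turn '[0, 0, 0, 0, 0]' --gripper '[-1, -1, -1, -1, -1]'

```text
time: 7.8
tool_pos: [0.6325, -0.2298, 0.0264]
tool_rot: [179.9, 0.1, -178.9]
contact_force: [0.2, 7.9, 6.2]
gripper_width: 0.0022
finger_force: 60.7
```

Request:
play_rows --pt "0 -0.007 0" --pt "0 -0.014 0" --pt "0 -0.021 0" --pt "0 -0.028 0" --pt "0 -0.035 0" --turn '[0, 0, 0, 0, 0]' --gripper '[-1, -1, -1, -1, -1]'

```text
time: 8.3
tool_pos: [0.6333, -0.2646, 0.0264]
tool_rot: [179.9, 0.0, -178.9]
contact_force: [-0.3, 7.8, 6.0]
gripper_width: 0.0023
finger_force: 60.7
```

Run:
```python
from h import *
import cv2
s=manip.read_state();print(s["contact_force"],s["moment"])
im=manip.camera("top")[:,:,::-1]
cv2.imwrite("pics/t4.png",cv2.resize(im[130:270,280:490],None,fx=3.8,fy=3.8,interpolation=cv2.INTER_CUBIC))
```

```text
[-0.29450256  7.75950143  6.00563199] [ 1.18522825  0.02582925 -0.01451577]
```

View pics/t4.png

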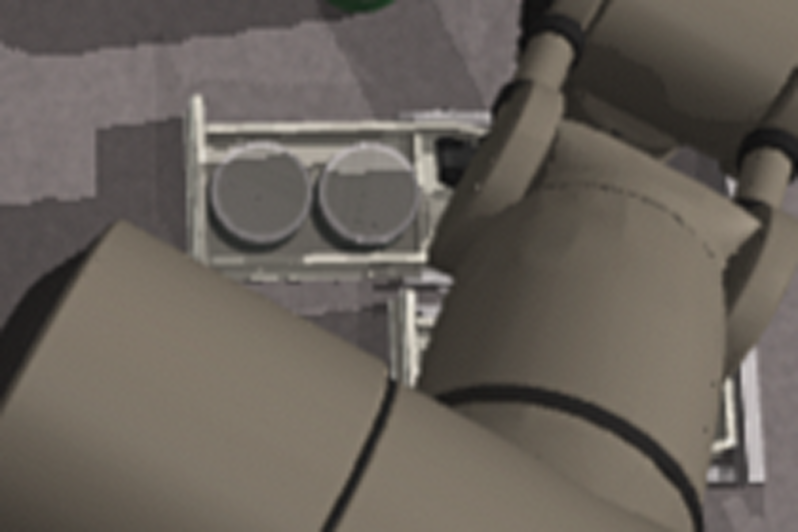

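The tray is in line between the rails, both tins are standing, and there is no side force. Carrying on.

Request:
play_rows --pt "0 -0.007 0" --pt "0 -0.014 0" --pt "0 -0.021 0" --pt "0 -0.028 0" --pt "0 -0.035 0" --turn '[0, 0, 0, 0, 0]' --gripper '[-1, -1, -1, -1, -1]'

```text
time: 8.85
tool_pos: [0.6341, -0.2995, 0.0264]
tool_rot: [179.9, 0.0, -178.8]
contact_force: [-0.3, 7.1, 6.6]
gripper_width: 0.0021
finger_force: 60.7
```

Request:
play_rows --pt "0 -0.008 0" --pt "0 -0.016 0" --pt "0 -0.024 0" --pt "0 -0.032 0" --pt "0 -0.04 0" --turn '[0, 0, 0, 0, 0]' --gripper '[-1, -1, -1, -1, -1]'

```text
time: 9.35
tool_pos: [0.635, -0.3396, 0.0265]
tool_rot: [179.9, 0.0, -178.8]
contact_force: [-0.2, 8.2, 6.9]
gripper_width: 0.0018
finger_force: 60.7
```

Request:
play_rows --pt "0 0 0" --pt "0 0 0" --pt "0 0 0" --pt "0 0 0" --pt "0 0 0" --turn '[0, 0, 0, 0, 0]' --gripper '[-0.7, -0.6, -0.6, -0.6, -0.6]'

```text
time: 9.85
tool_pos: [0.6339, -0.3416, 0.0252]
tool_rot: [-180.0, -0.0, -178.8]
contact_force: [-0.2, -0.3, -1.1]
gripper_width: 0.0171
finger_force: 0.0
```

Request:
play_rows --pt "0 0 -0.01" --pt "0 0 -0.03" --pt "0 0 -0.06" --pt "0 0 -0.09" --pt "0 0 -0.1" --turn '[0, 0, 0, 0, 0]' --gripper '[-0.6, -0.6, -0.6, -0.6, -0.6]'

```text
time: 10.35
tool_pos: [0.6355, -0.3428, 0.1302]
tool_rot: [-179.8, 0.3, -178.8]
contact_force: [1.0, -0.1, -0.3]
gripper_width: 0.0172
finger_force: 0.0
```

Request:
play_rows --pt "0 0.03 0" --pt "0 0.08 0" --pt "-0.002 0.13 0" --pt "-0.004 0.18 0" --pt "-0.004 0.22 0" --turn '[0, 0, 0, 0, 0]' --gripper '[-1, -1, -1, -1, -1]'

```text
time: 10.85
tool_pos: [0.6329, -0.1189, 0.1249]
tool_rot: [180.0, -0.0, -178.8]
contact_force: [0.5, -0.3, -0.5]
gripper_width: -0.0001
finger_force: 0.0
```

Request:
play_rows --pt "0 0.03 0" --pt "0 0.05 0" --pt "0 0.05 0.03" --pt "0 0.05 0.07" --pt "0 0.05 0.095" --turn '[0, 0, 0, 0, 0]' --gripper '[-1, -1, -1, -1, -1]'

```text
time: 11.35
tool_pos: [0.631, -0.071, 0.0275]
tool_rot: [180.0, -0.2, -178.8]
contact_force: [0.5, 0.1, 0.8]
gripper_width: 0.0001
finger_force: 0.0
```

Run:
```python
from h import *
import cv2
to(.633,-.12,.024,-178.8)
im=manip.camera("top")[:,:,::-1]
cv2.imwrite("pics/t5.png",cv2.resize(im[130:270,280:490],None,fx=3.8,fy=3.8,interpolation=cv2.INTER_CUBIC))
```

```text
pose [ 0.631  -0.071   0.0275] [ 180.    -0.2 -178.8] slide [-0.001  -0.049   0.0035] turn 0.0
```

View pics/t5.png

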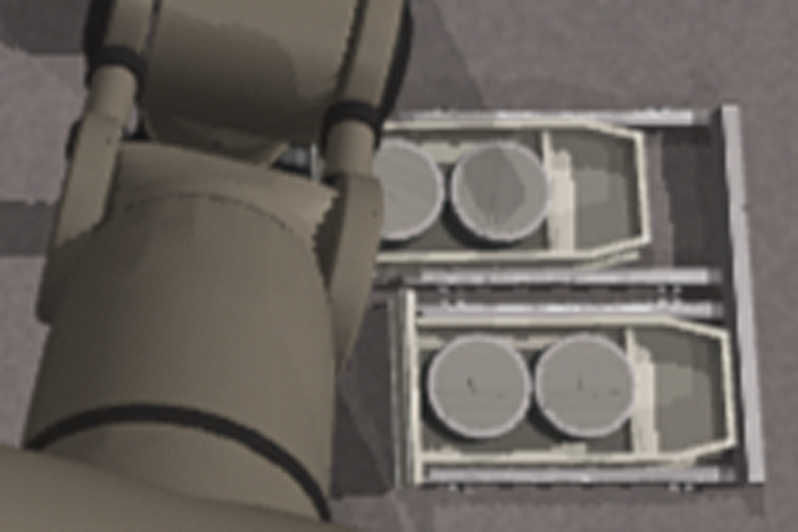

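The tray is straight in the rails with its tail wall at (645,190), against the neighbour's (732,385), so about 50 mm to go. Both tins are standing. Now I'll push on the front plate.

Request:
play_rows --pt "0 -0.015 0.002" --pt "0 -0.03 0.002" --pt "0 -0.045 0.002" --pt "0 -0.055 0.002" --pt "0 -0.062 0.002" --turn '[0, 0, 0, 0, 0]' --gripper '[-1, -1, -1, -1, -1]'

```text
time: 11.9
tool_pos: [0.6342, -0.1358, 0.0294]
tool_rot: [-180.0, 0.1, -178.9]
contact_force: [1.0, -0.4, -0.6]
gripper_width: 0.0
finger_force: 0.0
```

Request:
play_rows --pt "0 -0.006 0" --pt "0 -0.012 0" --pt "0 -0.018 0" --pt "0 -0.024 0" --pt "0 -0.03 0" --turn '[0, 0, 0, 0, 0]' --gripper '[-1, -1, -1, -1, -1]'

```text
time: 12.4
tool_pos: [0.6347, -0.1625, 0.029]
tool_rot: [179.9, 0.0, -178.8]
contact_force: [0.2, 6.1, 3.5]
gripper_width: -0.0001
finger_force: 2.9
```

Request:
play_rows --pt "0 -0.004 0" --pt "0 -0.008 0" --pt "0 -0.011 0" --pt "0 -0.014 0" --pt "0 -0.016 0" --turn '[0, 0, 0, 0, 0]' --gripper '[-1, -1, -1, -1, -1]'

```text
time: 12.9
tool_pos: [0.635, -0.1784, 0.029]
tool_rot: [179.9, 0.0, -178.8]
contact_force: [0.1, 6.0, 4.5]
gripper_width: 0.0004
finger_force: 3.1
```

Request:
play_rows --pt "0 -0.002 0" --pt "0 -0.004 0" --pt "0 -0.006 0" --pt "0 -0.007 0" --pt "0 -0.008 0" --turn '[0, 0, 0, 0, 0]' --gripper '[-1, -1, -1, -1, -1]'

```text
time: 13.4
tool_pos: [0.6352, -0.1831, 0.029]
tool_rot: [179.7, -0.0, -178.8]
contact_force: [-0.0, 19.9, 8.7]
gripper_width: 0.0002
finger_force: 10.0
```

Request:
play_rows --pt "0 -0.002 0" --pt "0 -0.003 0" --pt "0 -0.003 0" --pt "0 -0.003 0" --pt "0 -0.003 0" --turn '[0, 0, 0, 0, 0]' --gripper '[-1, -1, -1, -1, -1]'

```text
time: 13.9
tool_pos: [0.6351, -0.1833, 0.0291]
tool_rot: [179.5, -0.1, -178.7]
contact_force: [-0.7, 26.3, 9.3]
gripper_width: -0.0002
finger_force: 13.3
```

Request:
play_rows --pt "0 0.01 0" --pt "0 0.03 0" --pt "0 0.07 0" --pt "0 0.11 -0.03" --pt "0 0.15 -0.07" --turn '[0, 0, 0, 0, 0]' --gripper '[-1, -1, -1, -1, -1]'

```text
time: 14.4
tool_pos: [0.6303, -0.043, 0.0925]
tool_rot: [180.0, -0.3, -178.8]
contact_force: [0.7, 0.0, 0.7]
gripper_width: -0.0001
finger_force: 0.0
```

Request:
play_rows --pt "0 0.02 -0.03" --pt "0 0.05 -0.05" --pt "0 0.08 -0.06" --pt "0 0.1 -0.06" --pt "0 0.1 -0.06" --turn '[0, 0, 0, 0, 0]' --gripper '[-1, -1, -1, -1, -1]'

```text
time: 14.9
tool_pos: [0.6295, 0.0578, 0.1541]
tool_rot: [180.0, 0.0, -178.6]
contact_force: [0.1, -0.3, 0.1]
gripper_width: -0.0002
finger_force: 0.0
```

Run:
```python
from h import *
import cv2
im=manip.camera("top")[:,:,::-1]
cv2.imwrite("pics/t6.png",cv2.resize(im[150:265,375:485],None,fx=5,fy=5,interpolation=cv2.INTER_CUBIC))
b=cv2.imread("pics/top0.png");d=cv2.absdiff(im,b).max(2)
for n,(u,v,r) in dict(neigh=(430,232,22),stack=(378,300,16),bottle=(385,105,20),jar=(228,107,12)).items():print(n,d[v-r:v+r,u-r:u+r].mean().round(1))
```

```text
neigh 12.6
stack 9.4
bottle 8.8
jar 56.0
```

View pics/t6.png

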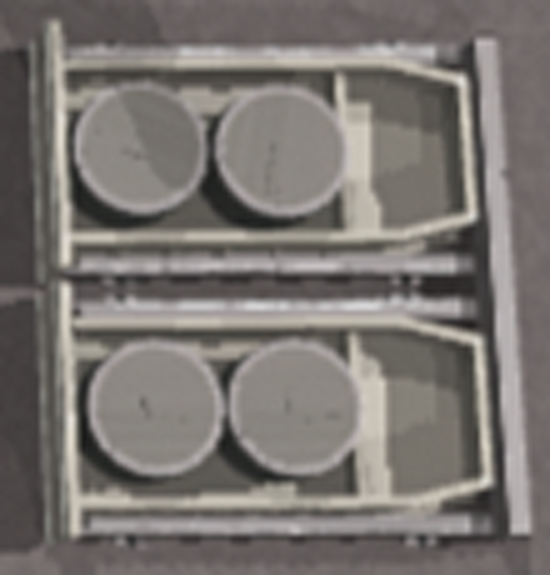

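Both front plates now lie in one line (cols 50–62 and 58–68, flush at row 275). The tins are standing and the neighbour's pixels are unchanged. The jar difference is high (56), so I'll check that before handing in; the arm is probably just in front of it.

Run:
```python
from h import *
import cv2
b=cv2.imread("pics/scene0.png");im=manip.camera("scene")[:,:,::-1]
d=cv2.absdiff(im,b).max(2)
for n,(u,v,r) in dict(jar=(390,235,14),crate=(248,145,25),stack=(158,233,14),bottle=(302,330,20)).items():
    t=b[v-r:v+r,u-r:u+r];q=np.ascontiguousarray(im[v-r-12:v+r+12,u-r-12:u+r+12])
    m=cv2.minMaxLoc(cv2.matchTemplate(q,t,cv2.TM_CCOEFF_NORMED));print(n,d[v-r:v+r,u-r:u+r].mean().round(1),round(m[1],3),np.array(m[3])-12)
```

```text
jar 2.2 0.999 [0 0]
crate 5.0 0.964 [0 0]
stack 2.0 0.997 [0 0]
bottle 2.2 0.999 [0 0]
```

```bash
python3 -c "
from cell import manip
print(manip.job_done())"
```

```text
the job is handed in; nothing more can be done
None
```

I turned the tray on the counter without lifting it clear (its tail may have risen about 2 mm briefly early in the turn) and slid it home, its front flush with the neighbour's; both tins are standing, nothing else shows any shift in the pictures, and the job is handed in after about 15 s of robot time.

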